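Photograph a parts bin for the stock record

TASK

Photograph the yellow bin for the stock record: lift it straight up out of its interlocked row, keeping it level and leaving the grey bins standing where they are, and set it down squarely inside the white outline on the photo stand's mat. Only then press the red release button on top of the camera head down to its halfway stop, wait there about a second while the camera focuses, press on until it is fully down to take the picture, and let it come back up. Leave the bin on the mat and do not disturb the other things on the bench.

Things in the scene. Friction and masses are not known exactly. Their poses are not given: they have to be found in the camera images.
- yellow_bin_center (a point): Open yellow plastic bin with brass inserts, 0.2 kg: body 56 mm long (its x), 50 wide (y), 48 high (z up); point at its centre, 24 mm up. It stands at one of the two inner places of a straight row of four such bins (along y, 51 mm pitch), so only its end faces at -x (white card) and +x, 56 mm apart, are free to grip. See grey_bin_mid for the interlock.
- grey_bin_mid_center (a point): Grey bin of the same shape, 0.28 kg, at the other inner place; centre, 24 mm up. Interlock of all the bins: a T tongue (38 mm high) stands 9 mm out of the +y side and sits with 1 to 2 mm play in an upright T slot, open above and below, in the next bin's -y side. A bin comes out only straight up, and is free once raised 46 mm.
- grey_bin_left_center (a point): Grey bin of the same shape, 0.28 kg, loose on the bench: the +y end of the row. Centre of its body, 24 mm above its underside.
- grey_bin_right_center (a point): Grey bin of the same shape, 0.28 kg, loose on the bench: the -y end of the row. Centre of its body, 24 mm above its underside.
- outline (a point): Centre of the white rectangle printed on the photo stand's grey mat, at the mat surface, 7 mm above the bench; z up. Inside its lines it is 88 mm along x, 86 mm along y. The bin may stand either way round in it.
- photo_stand: Fixed stand; origin below the outline's centre at bench level, same axes. Base plate 124 mm (x), y from +70 to -230 mm. Column at y = -188 mm, pale camera head on it (86 x 80 mm) centred at y = -165 mm, 160 to 206 mm above the bench. Its lens and light bars look down at the mat and reach out to y = -100 mm at 115 mm above the bench.
- button_top (a point): Middle of the flat top of the red release button, 30 mm across, on the camera head. Released it is 222 mm above the bench, 16 mm above the head's top. Pressed straight down, two stages of 5 mm each: 1.5 N starts it, 4 N brings it to a firm halfway stop (5 mm); it stays there until the push passes 12 N; 16 N brings it fully down (10 mm, hard stop). Springs back up.
- release_stage1 (a joint): First stage of the button: 0 released, 0.005 (m) at the halfway stop and beyond it.
- release_stage2 (a joint): Second stage of the button, added to the first: 0 up to the halfway stop, 0.005 (m) fully down.
- stapler_mid (a point): Black desk stapler, 34 x 135 x 48 mm, a bystander behind the work; point 24 mm up at its middle, long axis y.
- marker_blue_mid (a point): White and blue marker pen, 12 x 138 x 12 mm, a bystander lying between the row of bins and the photo stand; its middle, long axis y.
- stamp_mid (a point): Rubber stamp with a wooden handle, 26 x 50 x 68 mm, a bystander behind the photo stand; its middle, 34 mm up.
- tape_measure_mid (a point): Yellow tape measure, 35 x 75 x 62 mm, a bystander at the right edge of the bench; its middle, 31 mm up.
Not all that is in view belongs to the job. Leave any blue or brown look-alike of the part that bears yellow_bin_center alone.

How it is judged:
By the outcome, as a careful person would: the job done as asked, in the order asked, and still so for the second after the job is handed in, with the robot touching nothing.
It also fails if it takes over 69 s, if anything falls off the work surface, if the arm or the gripper's body presses on something with over 40 N, if the wrist force passes 120 N, or if a joint passes its speed limit or range.

ROBOT

A 6-joint arm with a two-finger parallel gripper is mounted at the origin on a cart in front of the work surface, level with it; the furniture and walls round the work are solid. World frame = base frame: x ahead of the robot, y to its left, z up, the work surface at z = 0. Lengths are in mm, angles in rad, forces in N, time in s.
With the tool pointing down it reaches from about 350 to 775 mm from the base axis. Payload 7.3 kg.
Tool frame: the origin (TCP) lies midway between the tips of the shut fingers; the grasp point (between the pads) lies 19 mm behind it; z points along the fingers, y is the line along which they close (so a half turn about z gives the same grasp; the last joint's range is limited). The gripper opens to 92 mm and grips with 3 to 60 N. Pads are 19 mm wide; open, the fingers measure 130 mm over their backs; the gripper's body (75 mm by 190 mm) begins 47 mm behind the grasp point.
Start: joints at [1.106, 0.342, 1.524, -0, 1.275, -0.146], TCP at [164.535, 498.571, 226.741] pointing down, gripper open.
Joint ranges: [-2.53, 2.53], [-0.77, 2.02], [0.04, 2.7], [-1, 4.14], [0.28, 2.66], [-3.11, 3.11]. Speed limits (rad/s): [2.57, 2.57, 3.14, 3.14, 3.14, 3.14].

INTERFACE

Orientations are given as [roll, pitch, yaw] about the fixed x, y, z axes, in that order (R = Rz(yaw) Ry(pitch) Rx(roll)).
In Python, from plant import bot gives the robot as it stands. The module is installed in compiled form; this text tells all that it offers.
- The arm moves only by the shell command python3 -m crank 'ROWS' [OPENING]. ROWS is JSON, a list of rows, each a list of 6 numbers: the shift along the tool's x, y, z in m, then the turn, a rotation vector about the tool's x, y, z in rad. In form: [[dx, dy, dz, wx, wy, wz], ...]. A call has 1 to 5 rows; each row shifts and turns the commanded pose from where the row before left it, along the tool's axes as they then stand; what a row does not reach is not made up. A row lasts 1/8 s, in which the tool goes at most 62.5 mm and 10.7 degrees, less where a joint would pass 70% of its speed; a pose out of reach is approached as far as the arm can. A call is refused whole if a number of a shift passes 0.0625 or a number of a turn 0.188, either way. A call with a gripper value outside its range is refused whole. OPENING is the opening in per cent of the stroke, from 0 (shut) to 100 (fully open), set as the call begins (- or left out, the last holds). The fingers move at their own pace and stop on an object; the grip force is fixed at half the most. Time passes only in rows, so rows that do not move let the fingers close. It gives the time, the measured TCP pose, the force, the opening and the grip force at its end, in the units of the state.
- bot.get_obs(): the state, without advancing time (a new reading comes with each control period).
- bot.capture(name): name is "scene" or "side" or "wrist"; returns a dict with "color" (400x640x3 uint8, blue, green, red), "fov_y" (degrees; the focal length in pixels is half the picture's height over the tangent of half this angle, whatever the lens; pixels are square), "cx", "cy" (the principal point, pixels), "k1" (the pictures are not rectified: a ray, as slopes to the right and down, at radius r is drawn at 1 + k1 r^2 times it, then the intrinsics apply), "extrinsics" (4x4, takes a point from world to camera coordinates); the wrist camera has in their place "tool_from_camera" (4x4, takes a point from camera to tool coordinates, whose origin is the TCP and whose axes are the flange's). Camera axes: x right, y up, looking along -z (the intrinsics and any distortion apply to the point x, -y, -z); pixel columns grow to the right and rows downward; lengths in mm; the calibration is good to about 2 mm. A picture is of the moment at which its call begins: read the wrist's pose just before it. There is no depth.
- bot.close_job(): hands the job in; it is judged then, once.
The state is a dict: "time": time; "joint_positions": joint angles; "dq": joint speeds; "tau": joint torques, N m; "tool_pos": TCP position; "tcp_rot": TCP orientation; "contact_force": force on the tool from outside, world axes, zero at the start; "moment": the same for the moment, N m; "grip_width": finger opening in mm; "finger_force": force on a finger pad.
Only numpy, scipy, OpenCV 4.12 (cv2) and the standard library are available. Lean on these libraries where they do the work, as an engineer would, in place of code of your own. Each camera call takes 0.05 s, during which the arm holds its last target. There are 200 camera calls.

## Working session

There is one attempt and no reset: what is moved stays moved. The work goes in short steps, Python scripts to look and compute and a shell command to move; the robot and the scene stay as the last step left them, time stands still between calls to the robot, and variables do not carry over. Pictures are saved under pics/ and viewed, at most 10 in all, crops included, and the job is handed in when it is done.

```bash
mkdir -p pics; python3 - <<'E'
from plant import bot
import cv2
o=bot.get_obs(); print({k:o[k] for k in o})
for n in("scene","side"):
    c=bot.capture(n); cv2.imwrite(f"pics/{n}0.png",c["color"]); print(n,{k:c[k] for k in c if k!="color"})
c=bot.capture("wrist");cv2.imwrite("pics/wrist0.png",c["color"]);print({k:c[k] for k in c if k!="color"})
E
```

```text
{'time': 0.0, 'joint_positions': array([ 1.10596688e+00,  3.42706645e-01,  1.52504669e+00, -9.46519008e-06,
        1.27540876e+00, -1.46001563e-01]), 'dq': array([-0.0004164 ,  0.00144747,  0.00074709, -0.00041332,  0.0010399 ,
       -0.00031436]), 'tau': array([-8.62434317e-04, -4.31244385e+01, -2.44219422e+01,  7.15573551e-02,
        5.60223078e-02, -1.40201573e-04]), 'tool_pos': array([164.35299684, 498.16352815, 226.04296178]), 'tcp_rot': array([-3.14003859e+00, -2.19373484e-04,  2.82276736e+00]), 'contact_force': array([ 0.43837365, -0.81927483, -0.50497221]), 'moment': array([ 0.00565521, -0.03924106, -0.00076346]), 'finger_force': 0.0, 'grip_width': 91.9345107164409}
scene {'fov_y': 42.59078945143511, 'cx': 322.32712108168806, 'cy': 206.77674421853234, 'k1': -0.07337659407283767, 'extrinsics': array([[ 3.95148499e-01, -9.18418098e-01, -1.91275084e-02,
        -2.47355758e+02],
       [ 6.18571003e-01,  2.50630354e-01,  7.44684054e-01,
        -4.62213233e+02],
       [-6.79137378e-01, -3.06092508e-01,  6.67143012e-01,
        -1.49764075e+03],
       [ 0.00000000e+00,  0.00
[... 297 characters left out ...]
63235335e-02,  6.27455726e-01,
        -5.41480054e+02],
       [-6.21006977e-01, -9.02759490e-02,  7.78588843e-01,
        -9.28495253e+02],
       [ 0.00000000e+00,  0.00000000e+00,  0.00000000e+00,
         1.00000000e+00]])}
{'fov_y': 71.27613003939356, 'cx': 322.74108666354084, 'cy': 198.24864264565818, 'k1': -0.050471044528019184, 'tool_from_camera': array([[ 5.24259760e-04,  9.58730152e-01,  2.84317113e-01,
         7.63841110e+01],
       [ 9.99999735e-01, -3.59130626e-04, -6.32920964e-04,
         5.73230956e-01],
       [-5.04693429e-04,  2.84317370e-01, -9.58730086e-01,
        -1.58257229e+02],
       [ 0.00000000e+00,  0.00000000e+00,  0.00000000e+00,
         1.00000000e+00]])}
```

View pics/scene0.png

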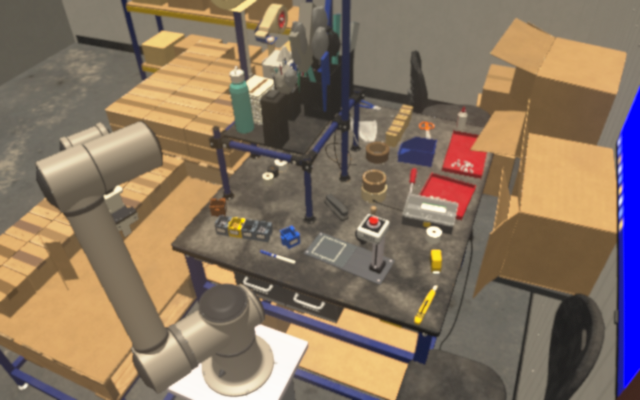

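View pics/side0.png

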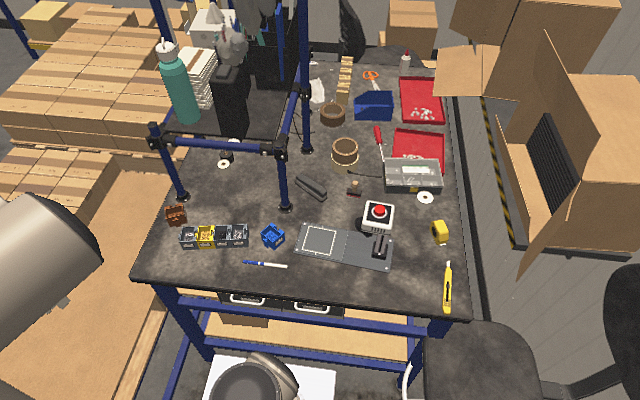

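Scene picture (blurred) and side picture (sharp): the row is at side px (180–248, 236), and the mat is at (319, 240). The red button is at (380, 211) and the marker at (265, 264).
Candidates for the yellow bin, in side px: yellow bin in the row (206,236), blue look-alike (272,236), brown look-alike (176,215), tape measure (439,232), yellow knife (447,287). I choose (206,236), the second place in the row, and will check it in a close crop.

```bash
cat > h.py <<'E'
import numpy as np, cv2
from scipy.spatial.transform import Rotation as R
def K(c):
    f=200/np.tan(np.radians(c["fov_y"]/2)); return np.array([[f,0,c["cx"]],[0,f,c["cy"]],[0,0,1]])
def D(c): return np.array([c["k1"],0,0,0,0.])
def world_cam(c,o=None):
    "4x4 world->cam"
    if "extrinsics" in c: return c["extrinsics"]
    T=np.eye(4);T[:3,:3]=R.from_euler("xyz",o["tcp_rot"]).as_matrix();T[:3,3]=o["tool_pos"]
    return np.linalg.inv(T@c["tool_from_camera"])
def pix2w(c,px,z,o=None):
    n=cv2.undistortPoints(np.array([px],float).reshape(-1,1,2),K(c),D(c)).reshape(-1,2)
    # undistortPoints inverts x_d=x(1+k1 r^2)
    E=np.linalg.inv(world_cam(c,o)); d=np.c_[n[:,0],-n[:,1],-np.ones(len(n))]@E[:3,:3].T
    p=E[:3,3]; s=(np.broadcast_to(z,len(n))-p[2])/d[:,2]; return p+d*s[:,None]
def w2pix(c,P,o=None):
    P=np.atleast_2d(np.array(P,float)); E=world_cam(c,o); q=P@E[:3,:3].T+E[:3,3]
    q=q*[1,-1,-1]; return cv2.projectPoints(q,np.zeros(3),np.zeros(3),K(c),D(c))[0].reshape(-1,2)
E
python3 - <<'E'
from plant import bot
from h import *
c=bot.capture("side")
a=c["color"][190:285,160:420]; cv2.imwrite("pics/sidecrop.png",cv2.resize(a,None,fx=3,fy=3,interpolation=cv2.INTER_CUBIC))
names=["yel top","row l","row r","outline","button","blue","brown","tape","marker","stapler","stamp"]
px=[(206,231),(188,231),(238,231),(319,240),(380,211),(272,234),(176,212),(439,230),(265,264),(311,188),(354,188)]
z=[48,48,48,7,222,48,48,62,8,40,50]
for n,p in zip(names,pix2w(c,px,z)): print(n,p.round())
E
```

```text
yel top [488. 279.  48.]
row l [481. 334.  48.]
row r [500. 181.  48.]
outline [525. -69.   7.]
button [ 499. -235.  222.]
blue [502.  74.  48.]
brown [547. 396.  48.]
tape [ 572. -430.   62.]
marker [419.  82.   8.]
stapler [707. -19.  40.]
stamp [ 716. -164.   50.]
```

View pics/sidecrop.png

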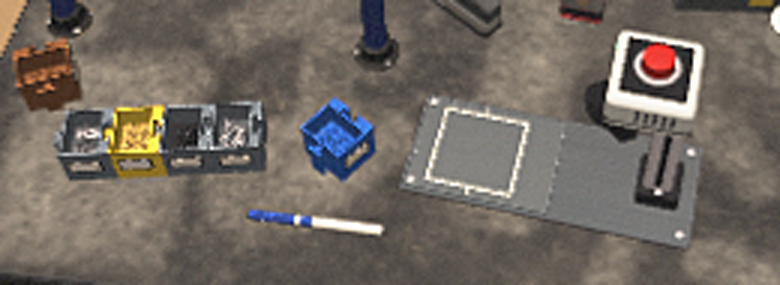

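The crop confirms the choice: the bin with the white card at crop px (136,140) is the yellow one, second in the row. A rack post stands behind the work at (375,50) and the outline is clear. Next I compute poses and obstacles.

```bash
python3 - <<'E'
from plant import bot
from h import *
c=bot.capture("side"); s=bot.capture("scene")
f=lambda q:np.array(q)/3+[160,190]
o=pix2w(c,f([(444,110),(527,124),(515,193),(430,181)]),7); print("outline",o.round(),o.mean(0).round())
print("yaw",[np.arctan2(*(o[i]-o[j])[[1,0]]).round(3) for i,j in((0,3),(1,2))])
print("poles",pix2w(c,f([(375,60),(68,25)]),0).round())
print("row front bottom", pix2w(c,f([(70,178),(265,168)]),0).round(), "front top",pix2w(c,f([(62,153),(265,146)]),48).round())
print("stand corners",pix2w(c,f([(402,188),(428,97),(690,243),(700,150)]),7).round())
def tri(a,b):
    A=[];bb=[]
    for cam,p in((c,a),(s,b)):
        p0,p1=pix2w(cam,[p,p],[0,300]); d=(p1-p0)/np.linalg.norm(p1-p0); M=np.eye(3)-np.outer(d,d); A.append(M);bb.append(M@p0)
    return np.linalg.lstsq(np.vstack(A),np.hstack(bb),rcond=None)[0].round()
print("rack corners",tri((155,140),(218,142)),tri((280,148),(310,163)))
E
cat > now.py <<'E'
E
python3 -c "
from h import *
from plant import bot
o=bot.get_obs();print(o['time'],o['tool_pos'])"
```

```text
outline [[ 571.  -27.    7.]
 [ 564. -118.    7.]
 [ 478. -114.    7.]
 [ 481.  -25.    7.]] [524. -71.   7.]
yaw [np.float64(-0.023), np.float64(-0.048)]
poles [[633.  60.   0.]
 [639. 420.   0.]]
row front bottom [[443. 348.   0.]
 [480. 150.   0.]] front top [[443. 344.  48.]
 [477. 142.  48.]]
stand corners [[ 470.    2.    7.]
 [ 586.   -8.    7.]
 [ 444. -292.    7.]
 [ 554. -301.    7.]]
rack corners [682. 455. 231.] [687.  69. 236.]
0.3 [164.47935799 498.45973653 226.5165315 ]
```

```bash
cat > plan.py <<'E'
# python3 plan.py x y z yaw : turn (rotvec, tool axes) then shift in the axes after/before the turn
import sys; from h import *; from plant import bot
o=bot.get_obs(); x,y,z,yaw=map(float,sys.argv[1:5])
A=R.from_euler("xyz",o["tcp_rot"]); B=R.from_euler("xyz",[np.pi,0,yaw]); d=np.array([x,y,z])-o["tool_pos"]
print("t",round(o["time"],2),"pos",o["tool_pos"].round(1),"rot",o["tcp_rot"].round(4))
print("shift in present axes mm",A.inv().apply(d).round(1),"in target axes",B.inv().apply(d).round(1),"turn",(A.inv()*B).as_rotvec().round(4))
E
python3 -m crank '[[-0.0536,-0.0165,0.002,0,0,0],[-0.0536,-0.0165,0.002,0,0,0],[-0.0536,-0.0165,0.002,0,0,0],[-0.0536,-0.0165,0.002,0,0,0],[-0.0536,-0.0165,0.002,0,0,0]]' 100
python3 -m crank '[[-0.0536,-0.0165,0.002,0,0,0.18],[-0.0536,-0.0165,0.002,0,0,0.18],[0,0,0,0,0,0.18],[0,0,0,0,0,0.18],[0,0,0,0,0,0.18]]'
python3 plan.py 485 270 210 1.746
```

```text
time: 0.92
tool_pos: [394.5, 335.0, 216.8]
tcp_rot: [3.141, 0.0, 2.823]
contact_force: [0.2, 1.3, 0.1]
grip_width: 91.4
finger_force: 0.0
time: 1.55
tool_pos: [478.2, 263.3, 212.5]
tcp_rot: [-3.141, -0.0, 1.916]
contact_force: [0.1, -0.7, 0.1]
grip_width: 92.0
finger_force: 0.0
t 1.55 pos [478.2 263.3 212.5] rot [-3.1412 -0.      1.9162]
shift in present axes mm [4.  8.7 2.5] in target axes [5.4 7.9 2.5] turn [-0.0004 -0.      0.1702]
```

```bash
python3 -m crank '[[0.004,0.0087,0,0,0,0.17],[0,0,0,0,0,0],[0,0,0,0,0,0]]'
python3 - <<'E'
from plant import bot
from h import *
import pickle
o=bot.get_obs(); c=bot.capture("wrist"); pickle.dump((o,c),open("w1.pkl","wb")); print(o["tool_pos"],o["tcp_rot"])
cv2.imwrite("pics/w1.png",c["color"])
E
```

```text
time: 1.92
tool_pos: [484.6, 270.2, 212.6]
tcp_rot: [-3.141, 0.0, 1.756]
contact_force: [0.0, 0.2, -0.8]
grip_width: 91.7
finger_force: 0.0
[484.60094499 270.2156759  212.58639132] [-3.14114170e+00  1.09023759e-04  1.75621115e+00]
```

View pics/w1.png

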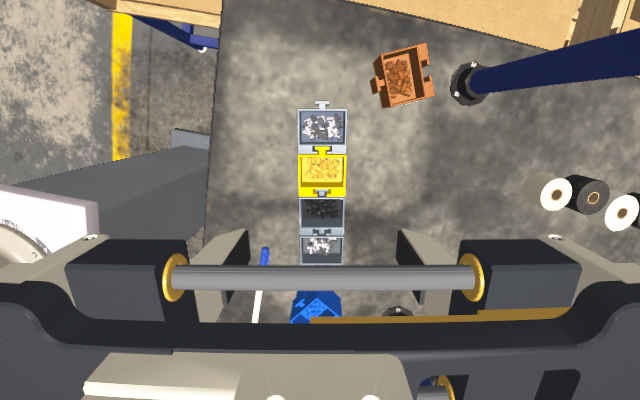

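```bash
python3 - <<'E'
from h import *
import pickle
o,c=pickle.load(open("w1.pkl","rb")); im=c["color"]; hsv=cv2.cvtColor(im,cv2.COLOR_BGR2HSV)
m=cv2.inRange(hsv,(20,120,90),(35,255,255))[100:260,290:355]
for r in range(45,100,3):
    x=np.nonzero(m[r])[0]; 
    if len(x): print(r+100,x.min()+290,x.max()+290,len(x),end=" | ")
cs=cv2.resize(im[95:270,285:360],None,fx=6,fy=6,interpolation=cv2.INTER_CUBIC)[:600*2]
a=cv2.resize(im[95:195,262:382],None,fx=6,fy=6,interpolation=cv2.INTER_CUBIC)
cv2.imwrite("pics/w1c.png",a)
E
```

```text
148 315 329 15 | 151 318 326 9 | 154 298 345 48 | 157 298 346 49 | 160 298 346 46 | 163 298 345 48 | 166 298 345 47 | 169 298 345 48 | 172 298 345 48 | 175 298 345 47 | 178 298 345 48 | 181 298 345 48 | 184 298 345 48 | 187 298 345 48 | 190 298 345 34 | 193 298 345 40 | 196 299 344 38 |
```

View pics/w1c.png

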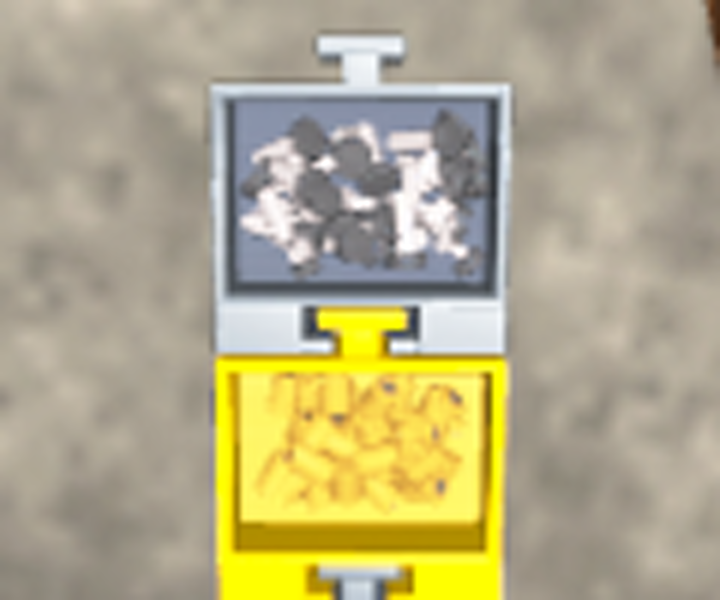

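```bash
python3 - <<'E'
from h import *
import pickle
o,c=pickle.load(open("w1.pkl","rb"))
p=pix2w(c,[(297.7,153.8),(346.0,153.8),(298.3,197),(345.2,197),(296.7,108.8),(346.8,108.8),(299.5,264),(343.5,264)],48,o)
print(p.round(1))
mid=(p[0::2]+p[1::2])/2; print(mid.round(1)); print([np.arctan2(*(p[i+1]-p[i])[[1,0]]).round(4) for i in (0,2,4,6)], np.linalg.norm(p[1::2]-p[::2],axis=1))
d=mid[2]-mid[3]; print("row yaw",np.arctan2(-d[0],d[1]),np.linalg.norm(d), "center",mid[:2].mean(0))
E
```

```text
[[450.4 299.4  48. ]
 [505.2 309.7  48. ]
 [459.5 248.3  48. ]
 [515.1 258.7  48. ]
 [441.3 348.4  48. ]
 [495.8 358.7  48. ]
 [475.5 158.8  48. ]
 [531.8 169.4  48. ]]
[[477.8 304.6  48. ]
 [487.3 253.5  48. ]
 [468.5 353.6  48. ]
 [503.6 164.1  48. ]]
[np.float64(0.186), np.float64(0.1861), np.float64(0.1858), np.float64(0.1864)] [55.75903188 56.55503825 55.51057907 57.29197816]
row yaw 0.18324902756717612 192.6670587443004 center [482.54481306 279.04701428  48.        ]
```

```bash
python3 -m crank '[[0.0098,-0.0004,0.05,0,0,0],[0,0,0.05,0,0,0],[0,0,0.05,0,0,0],[0,0,0,0,0,0]]'
python3 plan.py 482.4 279.8 12 1.755
```

```text
time: 2.48
tool_pos: [480.1, 278.8, 59.7]
tcp_rot: [-3.134, 0.002, 1.754]
contact_force: [1.0, -0.5, -0.1]
grip_width: 91.5
finger_force: 0.0
t 2.48 pos [480.1 278.8  59.7] rot [-3.1336e+00  1.7000e-03  1.7543e+00]
shift in present axes mm [ 0.7  2.9 47.7] in target axes [ 0.6  2.5 47.7] turn [-0.008   0.0017 -0.0008]
```

```bash
python3 -m crank '[[0,0,0,0,0,0],[0,0,0,0,0,0]]'
python3 plan.py 482.4 279.8 12 1.755
python3 - <<'E'
from plant import bot
from h import *
import pickle
o=bot.get_obs(); c=bot.capture("wrist"); pickle.dump((o,c),open("w2.pkl","wb"))
print(w2pix(c,[[477.8,304.6,48]],o)); cv2.imwrite("pics/w2.png",c["color"])
hsv=cv2.cvtColor(c["color"],cv2.COLOR_BGR2HSV); m=cv2.inRange(hsv,(20,120,90),(35,255,255))
n,l,s,ce=cv2.connectedComponentsWithStats(m); print(s[s[:,4]>150])
E
```

```text
time: 2.72
tool_pos: [484.2, 280.5, 65.2]
tcp_rot: [3.137, -0.001, 1.753]
contact_force: [-0.4, -0.2, -0.1]
grip_width: 91.7
finger_force: 0.0
t 2.73 pos [484.2 280.5  65.2] rot [ 3.1373e+00 -1.0000e-03  1.7531e+00]
shift in present axes mm [-0.5 -2.1 53.1] in target axes [-0.4 -1.9 53.2] turn [ 0.0043 -0.001  -0.0019]
[[318.52906025 198.84429597]]
[[     0      0    640    400 245763]
 [    84      0     22    172   2978]
 [   276    186     85     80   5555]
 [   162    254     25     48    534]
 [   459    254     26     48    511]
 [   438    376     17     24    158]]
```

View pics/w2.png

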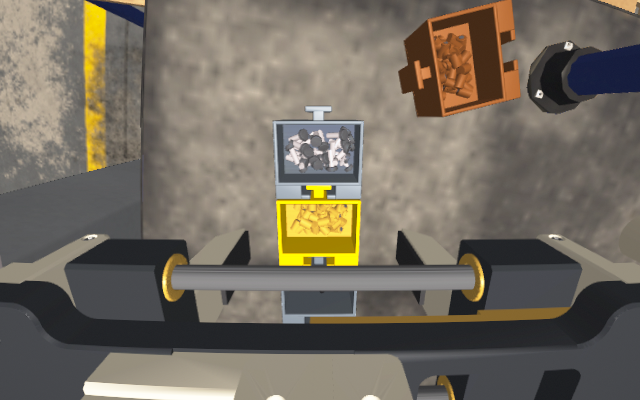

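The wrist view shows the yellow rim from px 276 to 360 with its far edge at row 198.5, matching the prediction (318.5,198.8). The arm is still ringing, so I let it settle and descend gently.

```bash
python3 -m crank '[[0,0,0,0,0,0],[0,0,0,0,0,0],[0,0,0,0,0,0]]'
python3 plan.py 482.4 279.8 12 1.755
```

```text
time: 3.15
tool_pos: [482.7, 280.0, 62.9]
tcp_rot: [3.141, -0.0, 1.753]
contact_force: [0.3, -0.5, -0.9]
grip_width: 91.9
finger_force: 0.0
t 3.15 pos [482.7 280.   62.9] rot [ 3.1413e+00 -1.0000e-04  1.7528e+00]
shift in present axes mm [-0.1 -0.4 50.9] in target axes [-0.1 -0.4 50.9] turn [ 0.0003 -0.0001 -0.0022]
```

```bash
python3 -m crank '[[0,-0.0004,0.008,0,0,0],[0,0,0.014,0,0,0],[0,0,0.014,0,0,0],[0,0,0.01,0,0,0],[0,0,0.004,0,0,0]]' 
python3 -m crank '[[0,0,0,0,0,0],[0,0,0,0,0,0],[0,0,0,0,0,0],[0,0,0,0,0,0]]' 64
python3 plan.py 482.4 279.8 12 1.755
```

```text
time: 3.78
tool_pos: [481.9, 279.7, 11.6]
tcp_rot: [-3.14, 0.0, 1.753]
contact_force: [0.6, -0.5, 0.1]
grip_width: 91.7
finger_force: 0.0
time: 4.28
tool_pos: [482.5, 280.0, 13.1]
tcp_rot: [3.141, -0.0, 1.753]
contact_force: [-0.2, 0.1, -0.1]
grip_width: 60.0
finger_force: 0.0
t 4.28 pos [482.5 280.   13.1] rot [ 3.1409e+00 -2.0000e-04  1.7528e+00]
shift in present axes mm [-0.2 -0.1  1.1] in target axes [-0.2 -0.1  1.1] turn [ 0.0007 -0.0002 -0.0022]
```

```bash
python3 -m crank '[[0,0,0,0,0,0],[0,0,0,0,0,0]]' 62
python3 -m crank '[[0,0,0,0,0,0],[0,0,0,0,0,0]]' 60
python3 -m crank '[[0,0,0,0,0,0],[0,0,0,0,0,0],[0,0,0,0,0,0]]' 40
```

```text
time: 4.53
tool_pos: [481.8, 279.8, 12.7]
tcp_rot: [-3.141, 0.0, 1.753]
contact_force: [-1.7, 0.2, 1.1]
grip_width: 56.8
finger_force: 1.1
time: 4.78
tool_pos: [482.0, 279.8, 12.7]
tcp_rot: [-3.141, -0.0, 1.753]
contact_force: [-1.3, 0.2, 1.4]
grip_width: 55.8
finger_force: 30.0
time: 5.15
tool_pos: [482.3, 279.9, 12.7]
tcp_rot: [-3.142, -0.0, 1.753]
contact_force: [-2.3, -0.9, 2.0]
grip_width: 55.9
finger_force: 30.0
```

```bash
python3 -m crank '[[0,0,-0.004,0,0,0],[0,0,-0.006,0,0,0],[0,0,-0.006,0,0,0],[0,0,-0.006,0,0,0],[0,0,-0.006,0,0,0]]'
python3 -m crank '[[0,0,-0.006,0,0,0],[0,0,-0.006,0,0,0],[0,0,-0.006,0,0,0],[0,0,-0.006,0,0,0],[0,0,-0.006,0,0,0]]'
python3 -m crank '[[0,0,-0.008,0,0,0],[0,0,-0.01,0,0,0],[0,0,-0.012,0,0,0],[0,0,-0.012,0,0,0],[0,0,-0.008,0,0,0]]'
python3 - <<'E'
from plant import bot
from h import *
c=bot.capture("side"); a=c["color"][180:280,150:340]; cv2.imwrite("pics/s2.png",cv2.resize(a,None,fx=4,fy=4,interpolation=cv2.INTER_CUBIC))
E
```

```text
time: 5.78
tool_pos: [482.4, 279.9, 41.3]
tcp_rot: [3.141, -0.0, 1.753]
contact_force: [-0.0, 0.8, -2.8]
grip_width: 56.2
finger_force: 30.0
time: 6.4
tool_pos: [482.3, 279.9, 71.1]
tcp_rot: [-3.142, -0.0, 1.753]
contact_force: [0.4, -0.6, -2.7]
grip_width: 55.8
finger_force: 30.0
time: 7.02
tool_pos: [482.6, 280.0, 121.9]
tcp_rot: [3.14, -0.0, 1.753]
contact_force: [0.5, -0.1, -2.1]
grip_width: 55.7
finger_force: 30.0
```

View pics/s2.png

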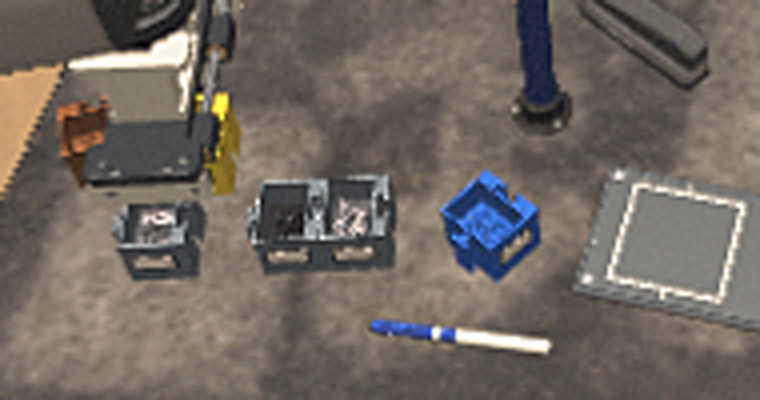

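The side crop shows the yellow bin held clear above the row, with all three grey bins still standing in place (crop 160,240 and 325,225). Next I measure the outline precisely in a rectified view.

```bash
python3 - <<'E'
from plant import bot
from h import *
for n in("side","scene"):
    c=bot.capture(n); im=c["color"]
    X,Y=np.meshgrid(np.arange(450,610,.5),np.arange(20,-310,-.5)); P=np.stack([X,Y,0*X+7],-1).reshape(-1,3)
    px=w2pix(c,P).astype(np.float32).reshape(*X.shape,2)
    b=cv2.remap(im,px[...,0],px[...,1],cv2.INTER_CUBIC)
    if n=="side": cv2.imwrite("pics/bev.png",b)
    hsv=cv2.cvtColor(b,cv2.COLOR_BGR2HSV); m=((hsv[...,2]>(170 if n=="side" else 140))&(hsv[...,1]<50)).astype(np.uint8)
    k,l,s,ce=cv2.connectedComponentsWithStats(m)
    for i in range(1,k):
        if s[i,4]>60: 
            pts=np.argwhere(l==i); w=np.c_[450+pts[:,1]*.5,20-pts[:,0]*.5].astype(np.float32); print(n,s[i],cv2.minAreaRect(w))
E
```

```text
side [ 56  39  20  17 274] ((482.75, -3.5), (8.0, 9.5), 90.0)
side [256  59  20  19 291] ((582.25, -13.99999713897705), (8.610013961791992, 9.701424598693848), 75.96376037597656)
side [  43   75  220  206 8621] ((526.1148681640625, -68.50821685791016), (95.6889877319336, 109.88826751708984), 83.8677749633789)
side [ 287  438   33  194 4593] ((601.5, -247.25), (96.5, 16.0), 90.0)
side [ 93 548  15  15 174] ((500.0, -257.5), (7.0, 7.0), 90.0)
side [  0 591  16  19 232] ((453.00006103515625, -279.5000305175781), (7.77817440032959, 8.485280990600586), 45.0)
side [195 612  19  18 250] ((552.0000610351562, -290.5000305175781), (8.485280990600586, 8.485280990600586), 45.0)
scene [ 56  34  25  20 398] ((484.0, -1.75), (9.5, 12.0), 90.0)
scene [254  53  24  21 379] ((582.8750610351562, -11.624971389770508), (12.374368667602539, 9.192388534545898), 45.0)
scene [   42    66   224   216 18814] ((526.1315307617188, -66.25670623779297), (102.42386627197266, 109.5523681640625), 83.96232604980469)
scene [110 531  13  11 113] ((508.0, -248.0), (5.0, 6.0), 90.0)
scene [  0 583  25  25 517] ((456.0, -277.5), (12.0, 12.0), 90.0)
scene [194 604  29  25 587] ((554.0, -288.0), (12.0, 14.0), 90.0)
```

View pics/bev.png

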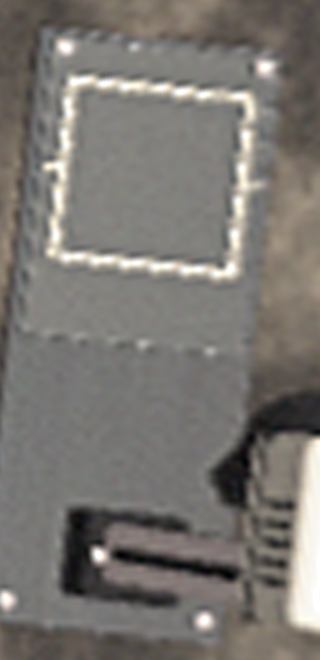

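BEV: the outline is centred at about (526,-68) and the corner screws give a yaw of -0.108. The rack post at (633,60) calls for a detour, so I travel at x≈480 first.

```bash
python3 -m crank '[[-0.0148,-0.0027,0,0,0,0],[-0.0295,-0.0054,0,0,0,0],[-0.0345,-0.0063,0,0,0,0],[-0.0345,-0.0063,0,0,0,0],[-0.0345,-0.0063,0,0,0,0]]'
python3 -m crank '[[-0.0345,-0.0063,0,0,0,0],[-0.0345,-0.0063,0,0,0,0],[-0.0295,-0.0054,0,0,0,0],[-0.0197,-0.0036,0,0,0,0],[-0.0098,-0.0018,0,0,0,0]]'
python3 -m crank '[[0,0,0,0,0,0.05],[0,0,0,0,0,0.09],[0,0,0,0,0,0.09],[0,0,0,0,0,0.06],[0,0,0,0,0,0]]'
python3 plan.py 526 -68 122 1.463
```

```text
time: 7.8
tool_pos: [481.9, 127.6, 120.3]
tcp_rot: [-3.14, 0.0, 1.753]
contact_force: [1.5, -0.4, -2.3]
grip_width: 56.0
finger_force: 30.0
time: 8.43
tool_pos: [482.0, -2.0, 120.4]
tcp_rot: [-3.141, -0.0, 1.751]
contact_force: [0.6, 0.9, -1.9]
grip_width: 55.8
finger_force: 30.0
time: 9.05
tool_pos: [482.3, -0.4, 120.5]
tcp_rot: [-3.141, -0.0, 1.464]
contact_force: [0.4, 0.4, -1.0]
grip_width: 55.9
finger_force: 30.0
t 9.05 pos [ 4.823e+02 -4.000e-01  1.205e+02] rot [-3.1410e+00 -2.0000e-04  1.4637e+00]
shift in present axes mm [-62.6  50.7  -1.5] in target axes [-62.5  50.7  -1.5] turn [-0.0006 -0.0002  0.0007]
```

```bash
python3 -m crank '[[-0.01,0.0081,0,0,0,0],[-0.0165,0.0135,0,0,0,0],[-0.0165,0.0135,0,0,0,0],[-0.012,0.0096,0,0,0,0],[-0.0075,0.006,0,0,0,0]]'
python3 -m crank '[[0,0,0.01,0,0,0],[0,0,0.02,0,0,0],[0,0,0.02,0,0,0],[0,0,0.015,0,0,0],[0,0,0.005,0,0,0]]'
python3 -m crank '[[0,0,0,0,0,0],[0,0,0,0,0,0],[0,0,0,0,0,0]]'
python3 plan.py 526 -68 20 1.463
python3 - <<'E'
from plant import bot
from h import *
c=bot.capture("side"); a=c["color"][170:280,240:430]; cv2.imwrite("pics/s3.png",cv2.resize(a,None,fx=4,fy=4,interpolation=cv2.INTER_CUBIC))
E
```

```text
time: 9.68
tool_pos: [526.9, -69.3, 120.5]
tcp_rot: [-3.141, -0.0, 1.462]
contact_force: [0.1, 0.7, -3.3]
grip_width: 55.6
finger_force: 30.0
time: 10.3
tool_pos: [525.5, -67.6, 49.5]
tcp_rot: [-3.139, -0.0, 1.463]
contact_force: [-1.2, 0.3, -1.7]
grip_width: 55.9
finger_force: 30.0
time: 10.68
tool_pos: [526.7, -68.2, 51.3]
tcp_rot: [3.14, 0.0, 1.463]
contact_force: [0.2, -0.5, -2.6]
grip_width: 55.9
finger_force: 30.0
t 10.68 pos [526.7 -68.2  51.3] rot [3.1404e+00 1.0000e-04 1.4628e+00]
shift in present axes mm [ 0.1 -0.8 31.3] in target axes [ 0.1 -0.7 31.3] turn [ 0.0012  0.0001 -0.0002]
```

View pics/s3.png

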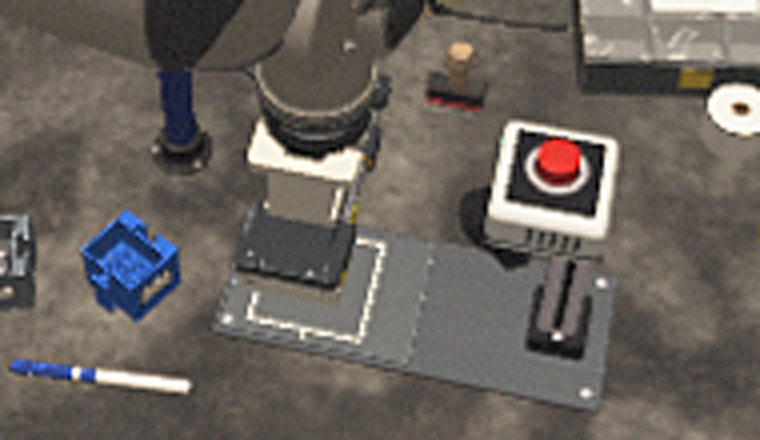

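The gripper and bin are above the outline (crop 300,280), and nothing else has moved. I lower the bin.

```bash
python3 -m crank '[[0,-0.0007,0.006,0,0,0],[0,0,0.009,0,0,0],[0,0,0.007,0,0,0],[0,0,0.004,0,0,0],[0,0,0.002,0,0,0]]'
python3 -m crank '[[0,0,0.001,0,0,0],[0,0,0.001,0,0,0],[0,0,0.001,0,0,0]]'
```

```text
time: 11.35
tool_pos: [525.6, -68.0, 22.3]
tcp_rot: [-3.141, -0.0, 1.463]
contact_force: [0.0, -0.2, -2.5]
grip_width: 55.9
finger_force: 30.0
time: 11.72
tool_pos: [525.7, -68.0, 19.8]
tcp_rot: [3.141, -0.0, 1.463]
contact_force: [-1.2, 0.1, -2.4]
grip_width: 55.9
finger_force: 30.0
```

```bash
python3 -m crank '[[0,0,0.0005,0,0,0],[0,0,0.0005,0,0,0],[0,0,0,0,0,0]]'
python3 -m crank '[[0,0,0.0005,0,0,0],[0,0,0,0,0,0]]'
```

```text
time: 12.1
tool_pos: [525.7, -68.0, 19.7]
tcp_rot: [3.141, 0.0, 1.463]
contact_force: [-2.9, 0.4, 7.9]
grip_width: 55.7
finger_force: 30.0
time: 12.35
tool_pos: [525.7, -68.0, 19.7]
tcp_rot: [3.141, 0.0, 1.463]
contact_force: [-3.8, 1.5, 13.4]
grip_width: 55.6
finger_force: 30.0
```

Seated. I relax the push, open and rise.

```bash
python3 -m crank '[[0,0,-0.0008,0,0,0],[0,0,0,0,0,0]]'
python3 -m crank '[[0,0,0,0,0,0],[0,0,0,0,0,0],[0,0,0,0,0,0],[0,0,0,0,0,0],[0,0,0,0,0,0]]' 98
python3 -m crank '[[0,0,-0.006,0,0,0],[0,0,-0.016,0,0,0],[0,0,-0.025,0,0,0],[0,0,-0.03,0,0,0],[0,0,-0.03,0,0,0]]'
python3 -m crank '[[0,0,-0.04,0,0,0],[0,0,-0.04,0,0,0],[0,0,-0.03,0,0,0],[0,0,-0.02,0,0,0],[0,0,-0.01,0,0,0]]'
python3 -m crank '[[0,0,0,0,0,0],[0,0,0,0,0,0],[0,0,0,0,0,0],[0,0,0,0,0,0]]' 0
python3 - <<'E'
from plant import bot
from h import *
o=bot.get_obs(); print(o["tool_pos"],o["tcp_rot"])
c=bot.capture("wrist"); w=c["color"]
cs=bot.capture("side"); s=cs["color"][170:280,240:430]; ce=bot.capture("scene")
s=cv2.resize(s,None,fx=3.37,fy=3.37,interpolation=cv2.INTER_CUBIC)[:200*2]
w=w[:230]; cv2.imwrite("pics/m4.png",np.vstack([w,s[:370,:640]]))
def tri(L):
    A=[];b=[]
    for cam,p in L:
        p0,p1=pix2w(cam,[p,p],[0,300]); d=(p1-p0)/np.linalg.norm(p1-p0); M=np.eye(3)-np.outer(d,d); A.append(M);b.append(M@p0)
    return np.linalg.lstsq(np.vstack(A),np.hstack(b),rcond=None)[0].round(1)
pts=[]
for nm,k,roi in(("side",cs,(350,190,410,240)),("scene",ce,(350,205,390,245)),("wrist",c,(0,0,640,240))):
    h=cv2.cvtColor(k["color"],cv2.COLOR_BGR2HSV); m=cv2.inRange(h,(0,150,140),(6,255,255))|cv2.inRange(h,(174,150,140),(180,255,255))
    z=np.zeros_like(m); x0,y0,x1,y1=roi; z[y0:y1,x0:x1]=m[y0:y1,x0:x1]
    n,l,st,cc=cv2.connectedComponentsWithStats(z)
    if n>1:
        i=1+st[1:,4].argmax(); print(nm,st[i],cc[i],pix2w(k,[cc[i]],218,o if nm=="wrist" else None))
        if nm!="wrist": pts.append((k,cc[i]))
print(tri(pts))
E
```

```text
time: 12.6
tool_pos: [525.7, -68.0, 19.7]
tcp_rot: [3.141, 0.0, 1.463]
contact_force: [-2.2, 1.0, 7.5]
grip_width: 55.8
finger_force: 30.0
time: 13.22
tool_pos: [525.6, -68.0, 18.9]
tcp_rot: [-3.142, -0.0, 1.463]
contact_force: [-0.2, 0.1, 0.6]
grip_width: 89.9
finger_force: 0.0
time: 13.85
tool_pos: [525.8, -68.0, 128.2]
tcp_rot: [3.14, 0.0, 1.463]
contact_force: [-0.1, -0.2, 0.2]
grip_width: 90.0
finger_force: 0.0
time: 14.48
tool_pos: [525.8, -68.0, 268.2]
tcp_rot: [3.139, 0.0, 1.463]
contact_force: [0.3, 0.2, 0.2]
grip_width: 90.1
finger_force: 0.0
time: 14.98
tool_pos: [525.5, -68.0, 265.4]
tcp_rot: [-3.14, -0.0, 1.463]
contact_force: [0.2, 0.5, -0.2]
grip_width: 54.7
finger_force: 0.0
[525.45672844 -67.98315716 265.44371828] [-3.14049684e+00 -2.43626592e-04  1.46281210e+00]
side [375 205  10   9  78] [379.3974359  208.80769231] [[ 509.38458453 -233.22595211  218.        ]]
scene [369 217   9   8  55] [372.89090909 220.32727273] [[ 508.39288483 -229.85633774  218.        ]]
wrist [605 227  35  13 258] [626.65503876 235.01937984] [[ 784.7707927  -112.54244337  218.        ]]
[ 503.2 -232.1  224.4]
```

View pics/m4.png

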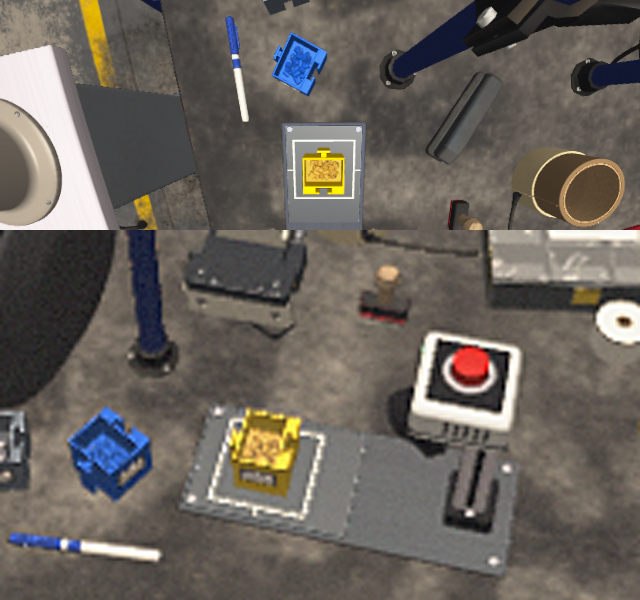

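The bin stands squarely inside the outline (wrist view 323,172; side view 262,455) and the blue bin, marker and stamp are untouched. The button is at about (508.5,-232), where the image measurement and the stand geometry agree. I move above it with the fingers shut.

```bash
python3 -m crank '[[-0.015,0,0,0,0,0],[-0.03,0,0,0,0,0],[-0.035,0,0,0,0,0],[-0.035,0,0,0,0,0],[-0.03,0,0,0,0,0]]' 0
python3 -m crank '[[-0.015,0,0,0,0,0],[-0.005,0.0007,0.005,0,0,0],[0,0,0.01,0,0,0],[0,0,0,0,0,0],[0,0,0,0,0,0]]'
python3 plan.py 508.5 -232 225 1.463
```

```text
time: 15.75
tool_pos: [509.4, -214.4, 266.0]
tcp_rot: [3.142, 0.0, 1.462]
contact_force: [-0.3, -0.1, 0.3]
grip_width: 0.3
finger_force: 0.0
time: 16.38
tool_pos: [508.7, -231.4, 251.0]
tcp_rot: [-3.142, -0.0, 1.464]
contact_force: [-0.5, -0.1, 0.6]
grip_width: 0.4
finger_force: 0.0
t 16.38 pos [ 508.7 -231.4  251. ] rot [-3.1416e+00 -2.0000e-04  1.4639e+00]
shift in present axes mm [-0.6 -0.2 26. ] in target axes [-0.6 -0.2 26. ] turn [-0.     -0.0002  0.0009]
```

```bash
python3 -m crank '[[-0.0006,0,0.006,0,0,0],[0,0,0.009,0,0,0],[0,0,0.006,0,0,0],[0,0,0.003,0,0,0],[0,0,0.001,0,0,0]]'
python3 -m crank '[[0,0,0.0005,0,0,0],[0,0,0.001,0,0,0],[0,0,0.001,0,0,0],[0,0,0,0,0,0]]'
python3 -m crank '[[0,0,0.001,0,0,0],[0,0,0,0,0,0]]'
```

```text
time: 17.0
tool_pos: [508.4, -232.7, 225.8]
tcp_rot: [-3.141, -0.0, 1.463]
contact_force: [-0.5, 0.1, 0.3]
grip_width: 0.4
finger_force: 0.0
time: 17.5
tool_pos: [508.5, -232.7, 223.5]
tcp_rot: [-3.142, -0.0, 1.463]
contact_force: [-0.3, 0.1, -1.0]
grip_width: 0.6
finger_force: 0.0
time: 17.75
tool_pos: [508.4, -232.7, 222.4]
tcp_rot: [-3.142, -0.0, 1.463]
contact_force: [0.2, 0.6, 0.6]
grip_width: 0.4
finger_force: 0.0
```

```bash
python3 -m crank '[[0,0,0.001,0,0,0],[0,0,0.001,0,0,0],[0,0,0.001,0,0,0],[0,0,0.001,0,0,0],[0,0,0,0,0,0]]'
python3 -m crank '[[0,0,0.001,0,0,0],[0,0,0,0,0,0]]'
```

```text
time: 18.38
tool_pos: [508.5, -232.8, 218.6]
tcp_rot: [3.141, -0.0, 1.463]
contact_force: [0.6, 0.9, 4.6]
grip_width: 0.0
finger_force: 1.6
time: 18.62
tool_pos: [508.5, -232.7, 217.6]
tcp_rot: [3.141, -0.0, 1.463]
contact_force: [-0.9, 0.4, 3.8]
grip_width: 0.3
finger_force: 1.8
```

```bash
python3 -m crank '[[0,0,0.0005,0,0,0],[0,0,0,0,0,0]]'
python3 -m crank '[[0,0,0.0003,0,0,0],[0,0,0,0,0,0]]'
```

```text
time: 18.88
tool_pos: [508.5, -232.8, 217.3]
tcp_rot: [3.141, 0.0, 1.463]
contact_force: [-1.2, 0.5, 5.0]
grip_width: 0.3
finger_force: 2.5
time: 19.12
tool_pos: [508.6, -232.8, 217.2]
tcp_rot: [3.141, 0.0, 1.463]
contact_force: [-0.7, -0.1, 6.2]
grip_width: 0.3
finger_force: 3.3
```

At the halfway stop. I hold, then press on.

```bash
python3 -m crank '[[0,0,0.0001,0,0,0],[0,0,0,0,0,0],[0,0,0,0,0,0],[0,0,0,0,0,0],[0,0,0,0,0,0]]'
python3 -m crank '[[0,0,0,0,0,0],[0,0,0.001,0,0,0],[0,0,0.002,0,0,0],[0,0,0.002,0,0,0],[0,0,0.001,0,0,0]]'
python3 -m crank '[[0,0,0.001,0,0,0],[0,0,0,0,0,0]]'
```

```text
time: 19.75
tool_pos: [508.5, -232.8, 217.2]
tcp_rot: [3.141, 0.0, 1.463]
contact_force: [-1.8, 0.7, 7.8]
grip_width: 0.6
finger_force: 3.5
time: 20.38
tool_pos: [508.7, -232.8, 212.4]
tcp_rot: [3.14, 0.001, 1.463]
contact_force: [-4.4, 2.3, 15.6]
grip_width: 0.3
finger_force: 7.6
time: 20.62
tool_pos: [508.7, -232.8, 212.0]
tcp_rot: [3.139, 0.001, 1.463]
contact_force: [-5.4, 2.6, 17.4]
grip_width: 0.6
finger_force: 8.6
```

```bash
python3 -m crank '[[0,0,0.0008,0,0,0],[0,0,0,0,0,0]]'
python3 -m crank '[[0,0,-0.002,0,0,0],[0,0,-0.004,0,0,0],[0,0,-0.005,0,0,0],[0,0,-0.006,0,0,0],[0,0,-0.01,0,0,0]]'
python3 -m crank '[[0,0,-0.015,0,0,0],[0,0,-0.02,0,0,0],[0,0,-0.02,0,0,0],[0,0,-0.01,0,0,0],[0,0,0,0,0,0]]'
```

```text
time: 20.88
tool_pos: [508.8, -232.9, 211.9]
tcp_rot: [3.139, 0.002, 1.463]
contact_force: [-5.7, 2.9, 21.2]
grip_width: 0.2
finger_force: 10.6
time: 21.5
tool_pos: [508.2, -232.6, 235.4]
tcp_rot: [-3.14, -0.001, 1.463]
contact_force: [0.3, 0.7, 0.4]
grip_width: 0.6
finger_force: 0.0
time: 22.12
tool_pos: [508.7, -232.9, 301.5]
tcp_rot: [3.14, 0.001, 1.463]
contact_force: [-0.7, -0.2, 0.2]
grip_width: 0.1
finger_force: 0.0
```

```bash
python3 -m crank '[[0,0,0,0,0,0],[0,0,0,0,0,0],[0,0,0,0,0,0],[0,0,0,0,0,0]]'
python3 -c "
from plant import bot
print(bot.close_job())"
```

```text
time: 22.62
tool_pos: [508.4, -232.7, 300.6]
tcp_rot: [-3.141, -0.0, 1.463]
contact_force: [1.1, -0.1, 0.3]
grip_width: 0.4
finger_force: 0.0
the job is handed in; nothing more can be done
None
```

I handed the job in at 22.6 s: the yellow bin stands squarely inside the outline, and the button was held at its halfway stop for about a second, pressed to its hard stop, then released; the last pictures, taken before the button press, show nothing else moved.

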